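# Clamp an offcut and kick the lock lever down

## Robot

A 7-joint arm with a two-finger parallel gripper is mounted at the origin on a cart in front of the work surface, level with it; the furniture and walls round the work are solid. World frame = base frame: x ahead of the robot, y to its left, z up, the work surface at z = 0. Lengths are in mm, angles in rad, forces in N, time in s.
With the tool pointing down it reaches from about 400 to 875 mm from the base axis. Payload 4.4 kg.
Tool frame: the origin (TCP) lies at the very end of the fingers, on their centre line; the grasp point (between the pads) lies 19 mm behind it; z points along the fingers, y is the line along which they close (so a half turn about z gives the same grasp; the last joint's range is limited). The gripper opens to 85 mm and grips with 20 to 120 N. Pads are 22 mm wide; open, the fingers measure 114 mm over their backs; the gripper's body (76 mm by 85 mm) begins 54 mm behind the grasp point. The pads swing forward as they close: fully open they stand 13 mm farther back than shut.
Start: joints at [1.158, 0.628, 0.038, 1.517, -0.027, 0.996, -0.02], TCP at [220.958, -611.307, 199.713] pointing down, gripper open.
Joint ranges: [-3.06, 3.06], [-0.37, 2.12], [-1.25, 1.32], [0.18, 2.47], [-1.1, 4.24], [0.23, 1.98], [-2.94, 2.94]. Speed limits (rad/s): [2.57, 2.57, 3.14, 3.14, 3.14, 3.14, 3.14].

## Interface

Orientations are given as [roll, pitch, yaw] about the fixed x, y, z axes, in that order (R = Rz(yaw) Ry(pitch) Rx(roll)).
In Python, from cell import read_state, get_image, camera_info, finish_job gives the robot as it stands.
- The arm moves only by the tool play_rows, never from a script. Its argument "deltas" is one flat list of numbers, 7 for each row, row after row: the shift along the tool's x, y, z in mm, then the turn, a rotation vector about the tool's x, y, z in rad, then the opening, from 0 (shut) to 1 (fully open). In form: [dx, dy, dz, ax, ay, az, grip, dx, dy, dz, ax, ay, az, grip, ...]. A call has 1 to 10 rows; each row is the pose to reach, as a shift and turn from the pose commanded when the call began, along the tool's axes at that moment; what a row does not reach only later rows make up. A row lasts 1/8 s, in which the tool goes at most 62.5 mm and 10.7 degrees, less where a joint would pass 70% of its speed; a pose out of reach is approached as far as the arm can. A call with a gripper value outside its range is refused whole. The fingers move at their own pace and stop on an object; the grip force is fixed at half the most. Time passes only in rows, so rows that repeat a pose let the fingers close. It gives the time, the measured TCP pose, the force, the opening and the grip force at its end, in the units of the state.
- read_state(): the state, without advancing time (a new reading comes with each control period).
- get_image(name): name is "scene" or "top" or "wrist"; returns the picture (420x560x3 uint8, red, green, blue); there is no depth.
- camera_info(name): a dict with "fx", "fy", "cx", "cy" (pixels), "T" (4x4, takes a point from camera to world coordinates). Camera axes: x right, y down, z forward; pixel columns grow to the right and rows downward; lengths in mm; the calibration is good to about 2 mm. The wrist camera is an equidistant fisheye: a pixel r from the principal point sees the ray r / f radians off the axis. A picture is of the moment at which its call begins: read the wrist's pose just before it. camera_info takes no time and is no camera call; for the wrist camera it gives the pose at the moment of the call.
- finish_job(): hands the job in; it is judged then, once.
The state is a dict: "clock": time; "qpos": joint angles; "qd": joint speeds; "tau": joint torques, N m; "eef_pos": TCP position; "tool_rot": TCP orientation; "force": force on the tool from outside, world axes, zero at the start; "torque": the same for the moment, N m; "width": finger opening in mm; "gripper_force": force on a finger pad.
Only numpy, scipy, OpenCV 4.12 (cv2) and the standard library are available. Lean on these libraries where they do the work, as an engineer would, in place of code of your own. Each camera call takes 0.05 s, during which the arm holds its last target. There are 200 camera calls.

## Task

A wood offcut lies loose in the bench clamp, and the clamp's sliding jaw is locked away from it. Flick the lock lever all the way up to release the jaw, slide the jaw forward by its knob until its sprung pad presses the offcut firmly and squarely against the fence, without crushing the wood, and then push the lever all the way down so that the jaw stays locked with the offcut held tight. Leave the tape measure, the screw tin and the screwdriver near the clamp where they are.

Things in the scene. Friction and masses are not known exactly. Their poses are not given: they have to be found in the camera images.
- clamp: aluminium bed of the clamp, a bar 110 x 325 x 14 mm fixed to the bench; origin on the bench top on its centre line, 145 mm from its rear and 180 mm from its fence end; z up, y along it to the fence, x across. The fence, an aluminium block 90 mm wide, 24 thick, 42 high, is screwed on at a place that varies and is not reported: its face to the jaw lies 114 to 138 mm from the origin along y.
- jaw (a joint): travel of the grey jaw along the bed's +y, m: 0 back, 0.12 farthest forward; starts at 0 to 0.03. With the lever up it slides stiffly (about 9 N) and stays where it is left; with the lever down its brake holds it, the harder the more it is pushed back. The jaw is 78 mm wide and about 80 mm long; it stands 30 to 46 mm above the bed.
- knob (a point): middle of the grip part of the upright black knob on top of the jaw and rigid with it (grip part 26 mm in diameter, 30 mm high; top 19 mm above this point). It lies 68 mm above the bed's top, on its centre line, 28 mm behind the front of the jaw's plate and 41 mm in front of the lever's pin.
- pad: dark rubber pad in front of the jaw that touches the wood, 66 mm wide, 34 mm high; its front face lies 18 mm from its origin along y; origin on the bed's top, axes as the bed's. Sprung: it starts to give at 2 N, takes 1 N more per mm, and is solid after 9 mm (11 N). A firm hold is more than 3 N; the loose wood alone slides at 1 to 2 N.
- lever (a joint): angle of the lock lever at the rear of the jaw, rad: 0 down and locked (its start), 1.0 fully up and released, pointing up and to the rear. An over-centre spring snaps it down below about 0.45 and up above that; it takes about 4 N at the paddle to start it up from the locked end and nearly as much to start it down from the upper end.
- lever_pin (a point): the lever's pin, 36 mm above the bed's top on its centre line; the lever turns about it in the upright plane along the bed. It travels with the jaw.
- paddle (a point): middle of the black paddle at the lever's free end, 28 mm wide (across the bed), 42 mm long (along the lever), 11 mm thick. With the lever down it is level and points to the bed's -y end, 88 mm behind the pin and 15.5 mm higher, with 45 to 60 mm of free room below it; it moves on an arc about the pin.
- wood: the wood offcut, 40 mm wide, 85 mm long and 38 mm high, lying loose on the bed between jaw and fence with its length roughly along the bed, 6 to 17 mm short of the fence and up to about 0.1 rad askew. Origin at the centre of its underside, y along its length.
- tape_measure: yellow and black tape measure, 41 x 93 x 64 mm, standing on the bench beyond the fence end; origin at the centre of its underside. Leave alone.
- screwdriver: short yellow-handled screwdriver, 109 mm long, 33 mm thick, lying on the bench beyond the lever end; origin at the centre of its underside. Leave alone.
- tin: open round grey tin of screws, 68 mm across, 28 mm high, standing on the bench beyond the lever end; origin at the centre of its underside. Leave alone.

How it is judged:
By the outcome, as a careful person would: the job done as asked, in the order asked, and still so for the second after the job is handed in, with the robot touching nothing.
It also fails if it takes over 53 s, if anything falls off the work surface, if the arm or the gripper's body presses on something with over 40 N, if the wrist force passes 120 N, or if a joint passes its speed limit or range.

## Working session

There is one attempt and no reset: what is moved stays moved. The work goes in short steps, Python scripts to look and compute and a tool call to move; the robot and the scene stay as the last step left them, time stands still between calls to the robot, and variables do not carry over. Pictures are saved under pics/ and viewed, at most 10 in all, crops included, and the job is handed in when it is done.

Besides the shell and the picture viewer there is one more tool, called after "Request:" as name(argument=value, ...) on one line, values as JSON. play_rows: Moves the arm, as the interface text tells. Its arguments: {"type":"object","properties":{"deltas":{"type":"array"}},"required":["deltas"]}

```bash
mkdir -p pics
python3 - <<'E'
from cell import *
import cv2,numpy as np
print(read_state())
a=get_image("scene");b=get_image("top")
cv2.imwrite("pics/scene0.png",a[...,::-1]);cv2.imwrite("pics/top0.png",b[...,::-1])
for n in("scene","top"):print(camera_info(n))
E
```

```text
{'clock': 0.0, 'qpos': array([ 1.15821588,  0.62938187,  0.0384158 ,  1.51837433, -0.02698226,
        0.99629661, -0.01997323]), 'qd': array([ 0.00089069,  0.00022529,  0.0016681 , -0.00147932,  0.0001452 ,
       -0.00050644,  0.0001116 ]), 'tau': array([-3.41278192e-04, -5.63416779e+01,  1.22665476e+00, -1.93451840e+01,
        1.12134096e-02,  1.05687836e-02,  1.93411103e-05]), 'eef_pos': array([ 220.71634925, -610.6414302 ,  198.76349356]), 'tool_rot': array([-3.13965004e+00,  2.71372591e-05,  3.46837908e-01]), 'force': array([-0.27628219, -0.51669742,  0.11094704]), 'torque': array([ 0.05482082, -0.02513783,  0.0301521 ]), 'gripper_force': 0.0, 'width': 85.44816592548837}
{'fx': 428.69923664175667, 'fy': 428.69923664175667, 'cx': 277.72554991569365, 'cy': 219.2542035358062, 'T': array([[-5.69841387e-01, -6.05194318e-01,  5.55896241e-01,
        -9.11715985e+01],
       [-8.21628479e-01,  4.07747938e-01, -3.98331848e-01,
         5.89445033e+02],
       [ 1.44026251e-02, -6.83726156e-01, -7.29596538e-01,
         9.18042832e+02],
       [ 0.00000000e+00,  0.00000000e+00,  0.00000000e+00,
         1.00000000e+00]])}
{'fx': 510.5384898658871, 'fy': 510.5384898658871, 'cx': 281.2836262574024, 'cy': 209.45500920647976, 'T': array([[ 3.79564367e-01, -8.33100762e-01,  4.02335695e-01,
        -5.08961047e+00],
       [-9.25141119e-01, -3.38638160e-01,  1.71575367e-01,
        -1.04011124e+02],
       [-6.69334919e-03, -4.37341191e-01, -8.99270750e-01,
         1.25249984e+03],
       [ 0.00000000e+00,  0.00000000e+00,  0.00000000e+00,
         1.00000000e+00]])}
```

View pics/scene0.png

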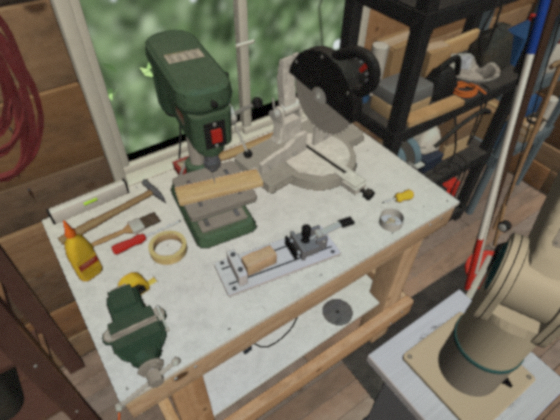

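View pics/top0.png

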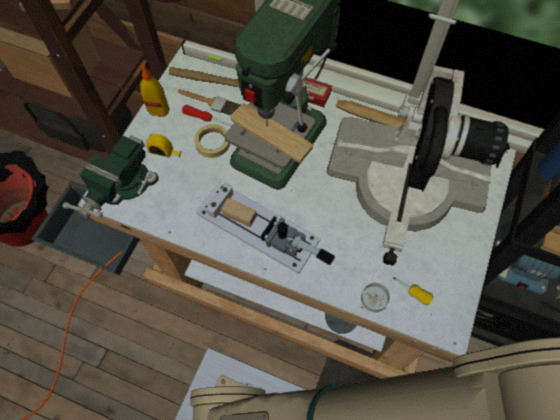

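Run:
```python
import cv2
a=cv2.imread("pics/scene0.png")[205:300,205:365];b=cv2.imread("pics/top0.png")[175:280,188:348]
for n,i in(("s",a),("t",b)):cv2.imwrite(f"pics/crop_{n}.png",cv2.resize(i,None,fx=5,fy=5,interpolation=cv2.INTER_CUBIC))
```

```text
(no output)
```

View pics/crop_s.png

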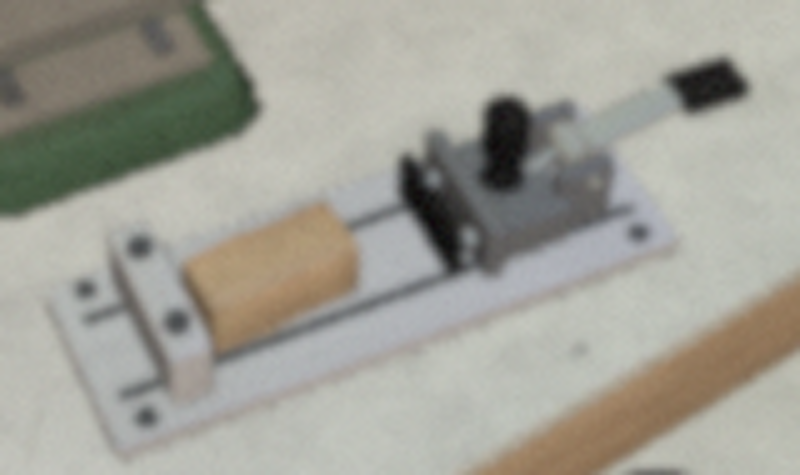

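View pics/crop_t.png

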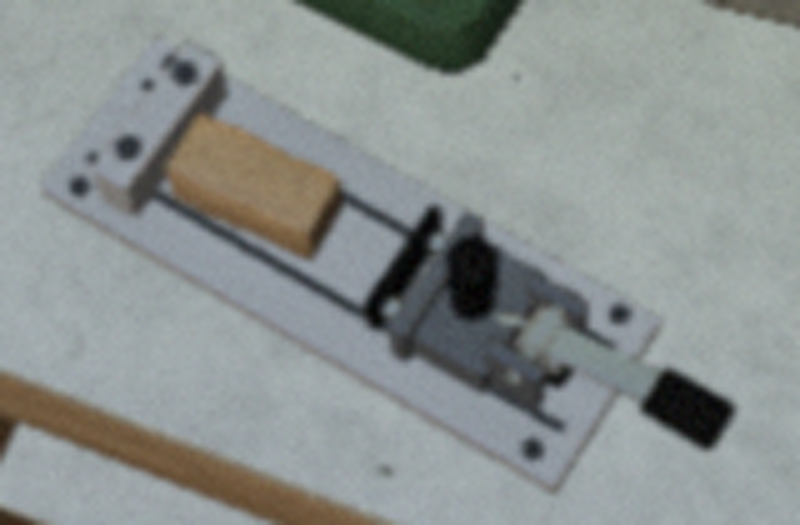

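```bash
cat > h.py <<'E'
import numpy as np
from cell import camera_info
C={n:camera_info(n) for n in("scene","top")}
def crop(n,u,v):return (u/5+(205 if n=="scene" else 188)-.4, v/5+(205 if n=="scene" else 175)-.4)
def ray(n,u,v):
    c=C[n];d=c["T"][:3,:3]@[(u-c["cx"])/c["fx"],(v-c["cy"])/c["fy"],1];return c["T"][:3,3],d/np.linalg.norm(d)
def plane(n,u,v,z):
    o,d=ray(n,u,v);return o+d*(z-o[2])/d[2]
def tri(p,q):
    o1,d1=ray("scene",*p);o2,d2=ray("top",*q)
    s=np.linalg.lstsq(np.c_[d1,-d2],o2-o1,rcond=None)[0];a=o1+s[0]*d1;b=o2+s[1]*d2
    return (a+b)/2,np.linalg.norm(a-b)
E
python3 - <<'E'
from h import *
np.set_printoptions(precision=1,suppress=True)
for k,p in dict(fl=(50,298),fr=(122,455),rr=(676,243)).items():print("scene",k,plane("scene",*crop("scene",*p),14))
for k,p in dict(fr=(45,187),fl=(163,37),rl=(662,318),rr=(556,487)).items():print("top",k,plane("top",*crop("top",*p),14))
for k,p,q in [("paddle",(708,84),(688,408)),("knobmid",(506,140),(473,270)),("knobtop",(508,105),(470,248)),("fencehole1",(140,247),(184,73)),("fencehole2",(177,321),(128,148))]:
  print(k,*tri(crop("scene",*p),crop("top",*q)))
for k,p in dict(a=(203,116),b=(168,165),c=(303,243),d=(342,183)).items():print("wood top",k,plane("top",*crop("top",*p),52))
for k,p in dict(a=(185,268),b=(325,205),c=(357,240),d=(218,318)).items():print("wood scene",k,plane("scene",*crop("scene",*p),52))
E
```

```text
scene fl [557.4 325.5  14. ]
scene fr [452.4 343.2  14. ]
scene rr [400.9  28.5  14. ]
top fr [456.  340.8  14. ]
top fl [563.6 321.3  14. ]
top rl [509.7   6.3  14. ]
top rr [402.   23.8  14. ]
paddle [448.4 -26.9  64.3] 0.04795185446382179
knobmid [470.4  97.2  77.8] 2.8653788198530408
knobtop [469.7  98.3 106. ] 2.178291952819329
fencehole1 [526.5 285.6  60.9] 0.06165659891469667
fencehole2 [475.8 294.1  60.7] 0.981222053183617
wood top a [510.8 268.2  52. ]
wood top b [477.7 273.   52. ]
wood top c [463.3 189.2  52. ]
wood top d [502.5 184.3  52. ]
wood scene a [508.4 270.5  52. ]
wood scene b [502.9 188.1  52. ]
wood scene c [474.3 187.5  52. ]
wood scene d [472.2 273.3  52. ]
```

```bash
cat >> h.py <<'E'
from scipy.spatial.transform import Rotation as Ro
from cell import read_state,get_image
O=np.array([479,157,0.]);Y=np.array([.1638,.9865,0]);X=np.array([.9865,-.1638,0])
def cw(x,y,z):return O+x*X+y*Y+np.array([0,0,z])
def delta(p,tilt=0,s=None):
    "tool-frame shift/turn to world TCP p; tilt: lever-wise turn about clamp x"
    s=s or read_state();R0=Ro.from_euler("xyz",s["tool_rot"])
    R=Ro.from_matrix(np.c_[Y,X,[0,0,-1]]);R=Ro.from_rotvec(-tilt*X)*R
    return np.round(R0.inv().apply(p-s["eef_pos"]),1),np.round((R0.inv()*R).as_rotvec(),3)
E
python3 - <<'E'
from h import *
print(delta(cw(0,-190,200)), cw(0,-190,200))
for n,u,v in(("tin",375,297),("sd",412,292)):print(n,plane("top",u,v,14))
E
```

```text
(array([ 4.108e+02, -4.686e+02, -3.000e-01]), array([-2.00e-03, -1.00e-03, -1.06e+00])) [447.878 -30.435 200.   ]
tin [ 412.80825579 -175.50981671   14.        ]
sd [ 459.90204971 -257.01910638   14.        ]
```

Request:
play_rows(deltas=[34,-39,0,0,0,-0.1,1,70,-80,0,0,0,-0.2,1,108,-123,0,0,0,-0.31,1,145,-165,0,0,0,-0.42,1,182,-208,0,0,0,-0.52,1,219,-250,0,0,0,-0.63,1,256,-292,0,0,0,-0.74,1,293,-334,0,0,0,-0.85,1,330,-376,0,0,0,-0.95,1,366,-418,0,0,0,-1.06,1])

```text
clock: 1.35
eef_pos: [423.5, -92.1, 199.7]
tool_rot: [3.141, 0.0, 1.41]
force: [0.1, -0.1, -0.3]
width: 85.3
gripper_force: 0.0
```

Run:
```python
from h import *
print(read_state()["eef_pos"],delta(cw(0,-186.4,180)))
```

```text
[423.50464308 -92.14285098 199.73398679] (array([68.4, 14.2, 19.7]), array([0.   , 0.   , 0.004]))
```

Request:
play_rows(deltas=[34,7,10,0,0,0,1,68,14,20,0,0,0,1,68,14,20,0,0,0,1])

```text
clock: 1.72
eef_pos: [448.3, -26.2, 179.1]
tool_rot: [-3.141, -0.001, 1.412]
force: [-1.4, -0.8, 0.6]
width: 85.7
gripper_force: 0.0
```

Run:
```python
from h import *
import cv2
s=read_state();a=get_image("wrist");c=camera_info("wrist");print(s["eef_pos"],c)
cv2.imwrite("pics/w1.png",a[...,::-1])
# predicted pixel for points
def px(p):
    q=np.linalg.inv(c["T"])@np.r_[p,1];r=np.hypot(*q[:2]);th=np.arctan2(r,q[2]);return c["cx"]+c["fx"]*th*q[0]/r,c["cy"]+c["fy"]*th*q[1]/r
for n,p in dict(paddle=cw(0,-186.4,65.5),knobtop=cw(0,-58,101)).items():print(n,px(p))
```

```text
[448.27283845 -26.1529833  179.10299802] {'fx': 325.19226210127806, 'fy': 325.19226210127806, 'cx': 274.8543747333065, 'cy': 213.92009266124273, 'T': array([[ 9.87052066e-01, -1.51665825e-01, -5.22081947e-02,
         4.60494839e+02],
       [-1.60391664e-01, -9.36608188e-01, -3.11511822e-01,
         5.31566872e+01],
       [-1.65292501e-03,  3.15852147e-01, -9.48806982e-01,
         3.54513131e+02],
       [ 0.00000000e+00,  0.00000000e+00,  0.00000000e+00,
         1.00000000e+00]])}
paddle (np.float64(276.4196420315716), np.float64(198.2087518734579))
knobtop (np.float64(277.26168354302325), np.float64(49.22915069817785))
```

View pics/w1.png

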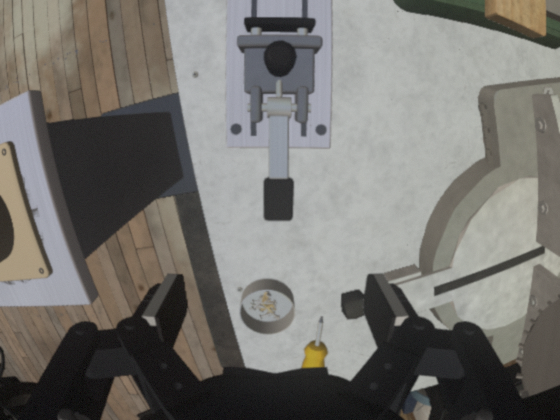

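Request:
play_rows(deltas=[0,1,50,0,0,0,1,0,1,100,0,0,0,1,0,1,137,0,0,0,1,0,1,137,0,0,0,0.4,0,1,137,0,0,0,0,0,1,137,0,0,0,0,0,1,137,0,0,0,0,0,1,137,0,0,0,0])

```text
clock: 2.78
eef_pos: [449.5, -29.3, 43.4]
tool_rot: [3.14, -0.0, 1.407]
force: [0.1, 0.0, 0.1]
width: -0.1
gripper_force: 0.0
```

Run:
```python
from h import *
s=read_state();print({k:np.round(s[k],2) for k in("eef_pos","force","torque","width","gripper_force")})
# arc: paddle point grasp offset from TCP
g=s["eef_pos"]-np.array([0,0,0])
pin=cw(0,-98.4,50)
for th in (.1,.2,.3,.4,.5,.6,.7):
    R=Ro.from_rotvec(-th*X);p=pin+R.apply(g-pin);print(th,delta(p,th))
```

```text
{'eef_pos': array([449.5 , -29.28,  43.4 ]), 'force': array([0.08, 0.  , 0.08]), 'torque': array([0.03, 0.03, 0.04]), 'width': np.float64(-0.13), 'gripper_force': np.float64(0.0)}
0.1 (array([-0.2,  0. , -9. ]), array([ 0.001, -0.1  ,  0.   ]))
0.2 (array([  0.5,   0. , -18.1]), array([ 0.001, -0.2  ,  0.   ]))
0.3 (array([  2.1,   0. , -26.9]), array([ 0.001, -0.3  ,  0.   ]))
0.4 (array([  4.6,   0.1, -35.6]), array([ 0.001, -0.4  ,  0.   ]))
0.5 (array([  7.9,   0.1, -44. ]), array([ 0.001, -0.5  ,  0.   ]))
0.6 (array([ 12. ,   0.1, -52.1]), array([ 0.002, -0.6  , -0.   ]))
0.7 (array([ 17. ,   0.1, -59.7]), array([ 0.002, -0.7  , -0.   ]))
```

Run:
```python
from h import *
import cv2
a=get_image("wrist");b=get_image("scene");t=get_image("top")
b=cv2.resize(b[190:300,230:390],(560,385));
cv2.imwrite("pics/w2.png",np.vstack([cv2.resize(a[:,100:460],(240,280)),cv2.resize(t[175:345,240:400],(240,255))])[...,::-1].copy())
L=np.vstack([cv2.resize(a,(400,300)),cv2.resize(t[200:320,260:420],(400,300))]);R=cv2.resize(b,(400,300))
cv2.imwrite("pics/m2.png",np.hstack([L,np.vstack([R,R*0])])[...,::-1])
```

```text
(no output)
```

View pics/m2.png

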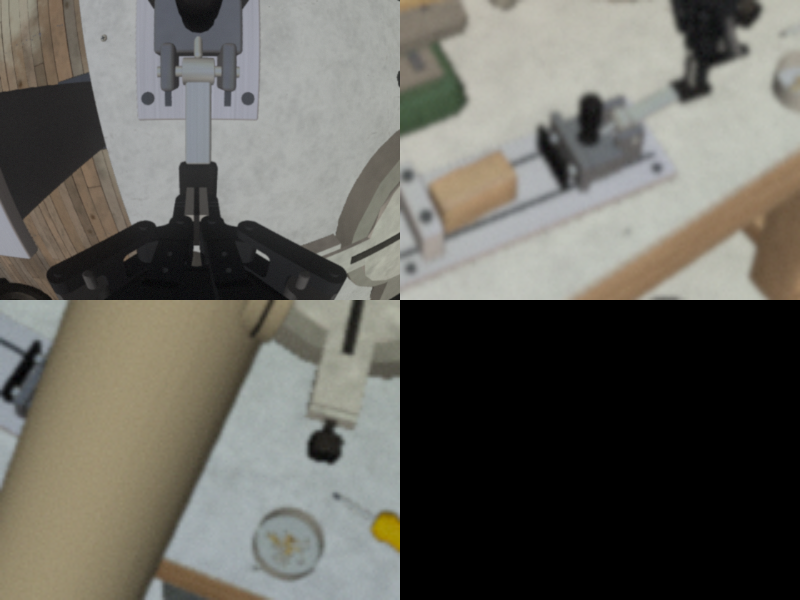

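Run:
```python
from h import *
import cv2
s=read_state();print(s["width"],s["gripper_force"],s["force"])
a=get_image("wrist");b=get_image("scene")
A=cv2.resize(a[200:400,200:360],(480,600),interpolation=cv2.INTER_CUBIC)
B=cv2.resize(b[180:240,320:382],(320,300),interpolation=cv2.INTER_CUBIC)
cv2.imwrite("pics/m3.png",np.hstack([A,np.vstack([B,B*0])])[...,::-1])
```

```text
-0.3808392087215905 0.0 [ 0.50955619 -0.37582068  0.14707779]
```

View pics/m3.png

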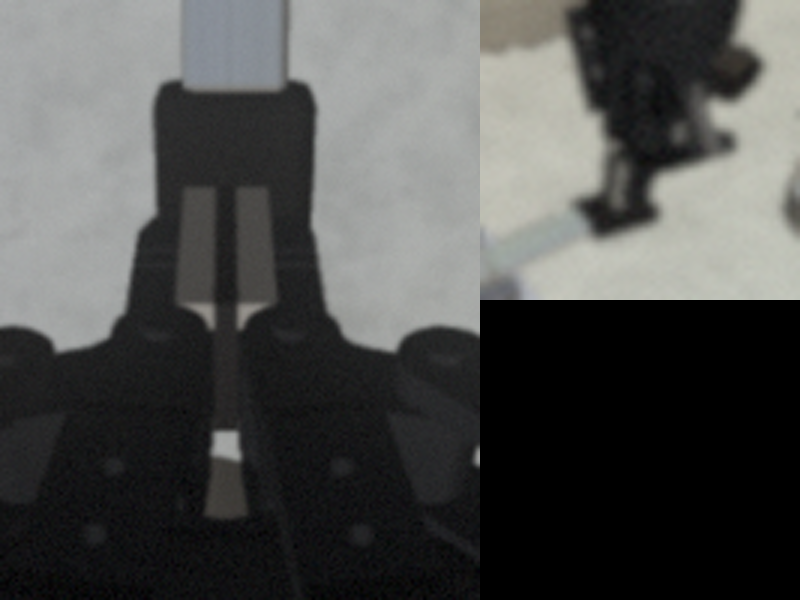

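Run:
```python
from h import *
import cv2
c=camera_info("wrist");s=read_state();e=s["eef_pos"];print(e,s["qpos"])
def px(p):
    q=np.linalg.inv(c["T"])@np.r_[p,1];r=np.hypot(*q[:2]);th=np.arctan2(r,q[2]);u,v=c["cx"]+c["fx"]*th*q[0]/r,c["cy"]+c["fy"]*th*q[1]/r
    return np.round([(u-200)*3,(v-200)*3])
print(c["T"][:3,3])
for d in(0,10,19,30,40,55):print(d,px(e+[0,0,d]),px(e+[0,0,d]+11*Y))
for y in(-207.4,-165.4):print("paddle",y,px(cw(-14,y,71)),px(cw(14,y,71)),px(cw(14,y,60)))
```

```text
[449.00861524 -29.12225137  42.77344269] [ 0.13429577  0.63598271 -0.1906344   2.18987458  0.34143728  0.34277323
 -0.50658167]
[461.77410359  52.0755512  217.99527588]
0 [228. 156.] [228. 105.]
10 [228. 179.] [228. 125.]
19 [228. 201.] [229. 145.]
30 [229. 231.] [229. 173.]
40 [229. 261.] [229. 201.]
55 [229. 313.] [229. 250.]
paddle -207.4 [146. 315.] [301. 315.] [297. 283.]
paddle -165.4 [137. 101.] [309. 101.] [304.  77.]
```

Request:
play_rows(deltas=[0,0,-3,0,0,0,0,0,0,-6,0,0,0,0,0,0,-6,0,0,0,0])

```text
clock: 3.4
eef_pos: [449.3, -29.1, 49.0]
tool_rot: [3.141, -0.0, 1.407]
force: [-0.0, -0.2, -0.2]
width: 0.0
gripper_force: 0.0
```

Run:
```python
from h import *
import cv2
c=C["scene"]
def ps(p):
    q=np.linalg.inv(c["T"])@np.r_[p,1];return np.round([c["cx"]+c["fx"]*q[0]/q[2],c["cy"]+c["fy"]*q[1]/q[2]],1)
e=read_state()["eef_pos"]
for d in(0,20,40):print(d,ps(e+[0,0,d]),[ps(e+[0,0,d]+11*k*Y) for k in(-1,1)])
print("paddle",ps(cw(0,-186.4,65.5)))
b=get_image("scene");a=get_image("wrist")
B=cv2.resize(b[190:240,325:375],(400,400),interpolation=cv2.INTER_CUBIC)
A=cv2.resize(a[200:330,210:340],(400,400),interpolation=cv2.INTER_CUBIC)
I=np.hstack([A,B]);I=np.clip(255*(I/255.)**.5,0,255).astype(np.uint8)
cv2.imwrite("pics/m4.png",I[...,::-1])
```

```text
0 [345.9 224.7] [array([349.3, 223.4]), array([342.5, 225.9])]
20 [346.8 219.7] [array([350.3, 218.5]), array([343.4, 220.9])]
40 [347.8 214.6] [array([351.3, 213.4]), array([344.3, 215.8])]
paddle [346.2 221.1]
```

View pics/m4.png

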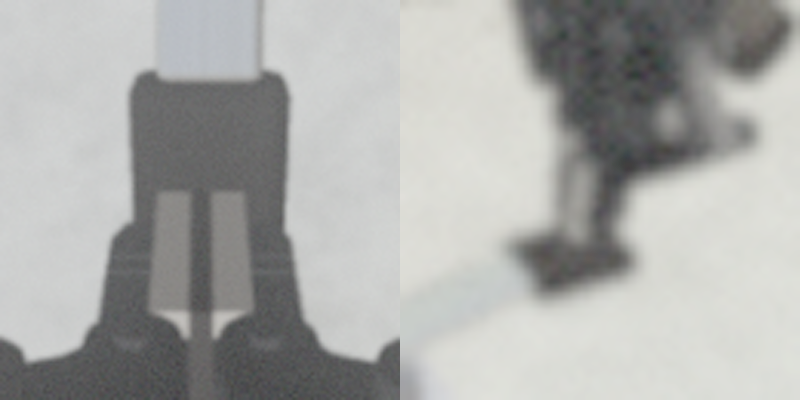

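Request:
play_rows(deltas=[0,0,-25,0,0,0,0,0,0,-35,0,0,0,1,0,0,-35,0,0,0,1,0,0,-35,0,0,0,1,0,0,-35,0,0,0,1,0,0,-20,0,0,0,1,0,0,5,0,0,0,1,0,0,25,0,0,0,1,0,0,35,0,0,0,1,0,0,35,0,0,0,1])

```text
clock: 4.75
eef_pos: [448.5, -29.0, 13.1]
tool_rot: [-3.14, 0.0, 1.407]
force: [-0.0, -0.9, -0.1]
width: 85.2
gripper_force: 0.0
```

Request:
play_rows(deltas=[0,0,0,0,0,0,0.3,0,0,0,0,0,0,0.1,0,0,0,0,0,0,0,0,0,0,0,0,0,0,0,0,0,0,0,0,0])

```text
clock: 5.38
eef_pos: [450.6, -29.6, 14.3]
tool_rot: [3.139, -0.0, 1.406]
force: [2.7, -2.2, 5.0]
width: 27.0
gripper_force: 61.2
```

Run:
```python
from h import *
s=read_state();g=s["eef_pos"];pin=cw(0,-97,50)
for th in (.12,.24,.36,.48,.6,.72):
    R=Ro.from_rotvec(-th*X);p=pin+R.apply(g-pin);print(th,delta(p,th,s))
```

```text
0.12 (array([ -3.6,   0. , -11.2]), array([ 0.003, -0.12 , -0.   ]))
0.24 (array([ -5.9,   0.1, -22.8]), array([ 0.003, -0.24 , -0.   ]))
0.36 (array([ -6.7,   0.1, -34.6]), array([ 0.003, -0.36 , -0.   ]))
0.48 (array([ -6.1,   0.1, -46.4]), array([ 0.003, -0.48 , -0.001]))
0.6 (array([ -4.1,   0.2, -58. ]), array([ 0.003, -0.6  , -0.001]))
0.72 (array([ -0.8,   0.2, -69.3]), array([ 0.003, -0.72 , -0.001]))
```

Wrist force so far is small; lift along the arc in two stages.

Request:
play_rows(deltas=[-1.9,0,-5.5,0,-0.06,0,0,-3.6,0,-11.2,0,-0.12,0,0,-4.9,0,-17,0,-0.18,0,0,-5.9,0,-22.8,0,-0.24,0,0,-5.9,0,-22.8,0,-0.24,0,0])

```text
clock: 6.0
eef_pos: [449.7, -34.6, 36.6]
tool_rot: [3.139, 0.241, 1.408]
force: [5.6, -2.7, -2.5]
width: 26.8
gripper_force: 60.4
```

Request:
play_rows(deltas=[-3.6,0,-11.2,0,-0.12,0,0,-5.9,0,-22.8,0,-0.24,0,0,-6.7,0,-34.6,0,-0.36,0,0,-6.1,0,-46.4,0,-0.48,0,0,-4.1,0,-58,0,-0.6,0,0,-4.1,0,-58,0,-0.6,0,0])

```text
clock: 6.75
eef_pos: [451.8, -23.5, 93.1]
tool_rot: [3.139, 0.842, 1.41]
force: [5.1, 1.5, 0.3]
width: 26.7
gripper_force: 60.9
```

Request:
play_rows(deltas=[-2,0,-6.5,0,-0.07,0,0,-4,0,-13,0,-0.14,0,0,-4,0,-13,0,-0.14,0,0,-4,0,-13,0,-0.14,0,0.7,-4,0,-13,0,-0.14,0,1,-4,0,-13,0,-0.14,0,1,-4,0,-13,0,-0.14,0,1])

```text
clock: 7.62
eef_pos: [450.5, -18.6, 105.6]
tool_rot: [-3.141, 0.98, 1.407]
force: [-0.3, 0.4, -0.5]
width: 85.5
gripper_force: 0.0
```

Request:
play_rows(deltas=[-20,0,-15,0,0,0,1,-45,0,-30,0,0,0,1,-80,0,-53,0,0,0,1,-110,0,-73,0,0.15,0,1,-110,0,-73,0,0.32,0,1])

```text
clock: 8.25
eef_pos: [452.0, -18.2, 239.2]
tool_rot: [3.137, 0.654, 1.406]
force: [0.5, -0.5, -1.2]
width: 85.2
gripper_force: 0.0
```

Run:
```python
from h import *
s=read_state();print(s["eef_pos"],s["tool_rot"],s["qpos"])
print("tipz", Ro.from_euler("xyz",s["tool_rot"]).apply([0,0,1]), delta(cw(0,-58,140),0,s))
```

```text
[451.9703812  -18.24953463 239.18170612] [3.13706114 0.6536163  1.40564291] [-0.69034323  0.53267732  0.34192062  1.89709348  0.42900823  1.12587296
 -0.79012317]
tipz [-0.09549665 -0.60052635 -0.79388191] (array([155. ,  -2.1,   6.2]), array([0.004, 0.654, 0.001]))
```

Request:
play_rows(deltas=[30,0,-6,0,0.15,0,1,65,-1,-12,0,0.32,0,1,100,-1,-19,0,0.5,0,1,131,-2,-25,0,0.654,0,1,131,-2,-25,0,0.654,0,1,131,-2,-25,0,0.654,0,1])

```text
clock: 9.0
eef_pos: [468.1, 98.2, 177.2]
tool_rot: [-3.141, 0.008, 1.407]
force: [0.5, 0.8, 0.0]
width: 85.7
gripper_force: 0.0
```

```bash
cat >> h.py <<'E'
def wray(c,u,v):
    d=np.array([u-c["cx"],v-c["cy"]]);r=np.hypot(*d);th=r/c["fx"]
    return c["T"][:3,3],c["T"][:3,:3]@np.r_[np.sin(th)*d/r,np.cos(th)]
def wplane(c,u,v,z):
    o,d=wray(c,u,v);return o+d*(z-o[2])/d[2]
def toclamp(p):return np.round([(p-O)@X,(p-O)@Y,p[2]],1)
E
python3 - <<'E'
from h import *
import cv2
s=read_state();a=get_image("wrist");c=camera_info("wrist");b=get_image("scene")
np.savez("w5.npz",a=a,T=c["T"]);print(s["eef_pos"],toclamp(s["eef_pos"]))
cv2.imwrite("pics/w5.png",np.hstack([a,cv2.resize(b[190:310,210:370],(240,180)) if 0 else np.vstack([cv2.resize(b[200:270,290:370],(240,210)),np.zeros((210,240,3),np.uint8)])])[...,::-1])
E
```

```text
[468.07449308  98.23256138 177.15733501] [ -1.2 -59.8 177.2]
```

View pics/w5.png

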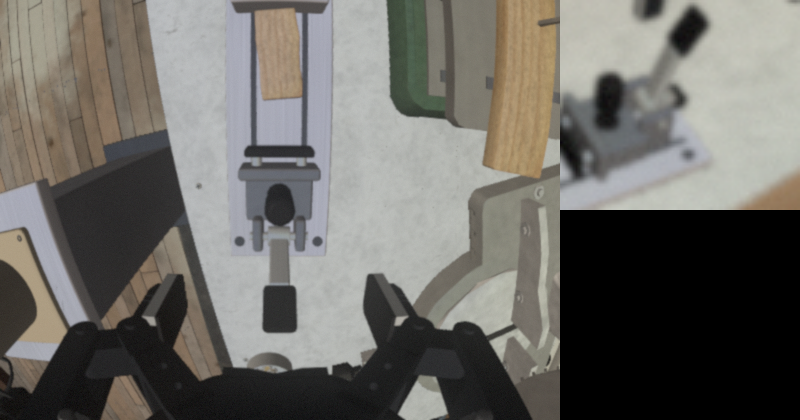

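Run:
```python
from h import *
T=np.load("w5.npz")["T"];c=camera_info("wrist");c["T"]=T
for n,u,v,z in[("knobL",264,205,101),("knobR",295,205,101),("knobtopfront",280,183,101),("padL",246,147,48),("padR",313,147,48),("woodrl",264,101,52),("woodrr",302,97,52),("woodfl",256,12,52),("woodfr",294,8,52),("fenceL",235,12,56),("fenceR",324,12,56),("plateL",240,164,50),("bedL",226,200,14),("bedR",330,200,14),("bedrear",279,256,14)]:print(n,toclamp(wplane(c,u,v,z)))
```

```text
knobL [-10.6 -53.6 101. ]
knobR [ 14.4 -53.5 101. ]
knobtopfront [  2.2 -35.3 101. ]
padL [-29.  -13.1  48. ]
padR [ 33.9 -12.8  48. ]
woodrl [-11.8  29.9  52. ]
woodrr [22.5 33.9 52. ]
woodfl [-19.2 114.7  52. ]
woodfr [ 15.1 118.8  52. ]
fenceL [-37.9 114.1  56. ]
fenceR [ 41.8 114.8  56. ]
plateL [-34.7 -29.   50. ]
bedL [-55.1 -75.   14. ]
bedR [ 58.4 -74.7  14. ]
bedrear [   3.1 -142.3   14. ]
```

Request:
play_rows(deltas=[3,3,50,0,0,0,1,3,3,95,0,0,0,1,3,3,125,0,0,0,1,3,3,138,0,0,0,1,3,3,138,0,0,0,1])

```text
clock: 9.72
eef_pos: [471.2, 100.7, 38.6]
tool_rot: [-3.141, 0.007, 1.408]
force: [-0.3, -0.1, 0.2]
width: 85.4
gripper_force: 0.0
```

Request:
play_rows(deltas=[0,0,0,0,0,0,0.3,0,0,0,0,0,0,0.1,0,0,0,0,0,0,0,0,0,0,0,0,0,0,0,0,0,0,0,0,0])

```text
clock: 10.35
eef_pos: [472.4, 100.2, 39.8]
tool_rot: [3.14, 0.005, 1.406]
force: [0.2, -0.4, 6.7]
width: 24.1
gripper_force: 58.7
```

Request:
play_rows(deltas=[3,0,0,0,0,0,0,7,0,0,0,0,0,0,12,0,0,0,0,0,0,17,0,0,0,0,0,0,22,0,0,0,0,0,0,27,0,0,0,0,0,0,32,0,0,0,0,0,0,35,0,0,0,0,0,0,35,0,0,0,0,0,0])

```text
clock: 11.48
eef_pos: [477.5, 131.4, 39.8]
tool_rot: [3.14, 0.009, 1.404]
force: [-1.2, -7.5, 9.1]
width: 24.4
gripper_force: 59.2
```

Request:
play_rows(deltas=[2,0,0,0,0,0,0,4,0,0,0,0,0,0,6,0,0,0,0,0,0])

```text
clock: 11.85
eef_pos: [478.4, 136.6, 39.8]
tool_rot: [3.141, 0.01, 1.404]
force: [-1.0, -8.6, 11.8]
width: 23.6
gripper_force: 59.3
```

Request:
play_rows(deltas=[2,0,0,0,0,0,0,4,0,0,0,0,0,0,6,0,0,0,0,0,0])

```text
clock: 12.22
eef_pos: [479.4, 142.5, 39.8]
tool_rot: [3.141, 0.01, 1.404]
force: [-2.4, -9.0, 12.7]
width: 23.9
gripper_force: 59.3
```

Request:
play_rows(deltas=[2,0,0,0,0,0,0,4,0,0,0,0,0,0,6,0,0,0,0,0,0])

```text
clock: 12.6
eef_pos: [480.3, 148.0, 39.8]
tool_rot: [3.141, 0.01, 1.403]
force: [-0.8, -10.1, 13.3]
width: 24.0
gripper_force: 59.4
```

Request:
play_rows(deltas=[2,0,0,0,0,0,0,3,0,0,0,0,0,0])

```text
clock: 12.85
eef_pos: [480.8, 151.0, 39.8]
tool_rot: [3.141, 0.01, 1.404]
force: [-1.1, -9.0, 12.2]
width: 23.9
gripper_force: 59.4
```

Request:
play_rows(deltas=[1.5,0,0,0,0,0,0,2,0,0,0,0,0,0])

```text
clock: 13.1
eef_pos: [481.0, 152.2, 39.8]
tool_rot: [3.141, 0.011, 1.403]
force: [-2.2, -11.9, 14.2]
width: 23.9
gripper_force: 59.5
```

Request:
play_rows(deltas=[0.8,0,0,0,0,0,0,1.5,0,0,0,0,0,0,1.5,0,0,0,0,0,0])

```text
clock: 13.48
eef_pos: [481.2, 153.2, 39.8]
tool_rot: [3.141, 0.012, 1.403]
force: [-0.9, -11.9, 13.8]
width: 23.9
gripper_force: 59.5
```

Request:
play_rows(deltas=[0.8,0,0,0,0,0,0,1.5,0,0,0,0,0,0,1.5,0,0,0,0,0,0])

```text
clock: 13.85
eef_pos: [481.3, 154.2, 39.8]
tool_rot: [3.141, 0.012, 1.402]
force: [-1.4, -12.7, 14.5]
width: 24.3
gripper_force: 59.6
```

Run:
```python
from h import *
import cv2
s=read_state();a=get_image("wrist");c=camera_info("wrist");np.savez("w6.npz",a=a,T=c["T"])
print(s["eef_pos"],s["force"])
hs=cv2.cvtColor(a,cv2.COLOR_RGB2HSV)
m=((hs[...,0]>8)&(hs[...,0]<24)&(hs[...,1]>70)&(hs[...,2]>90)).astype(np.uint8);m[:,:225]=0;m[:,340:]=0
n,l,st,ce=cv2.connectedComponentsWithStats(m)
k=1+np.argmax(st[1:,4]);print(st[k]);bx=cv2.minAreaRect(np.argwhere(l==k)[:,::-1].astype(np.float32));P=cv2.boxPoints(bx)
for p in P:print(p,toclamp(wplane(c,*p,52)))
g=a.mean(2)
for u in(262,279,296):
  print(u,[int(x) for x in g[0:260:4,u]])
```

```text
[481.30868012 154.19532813  39.78389688] [ -1.42799428 -12.67467065  14.4748636 ]
[ 243   24   73  170 5321]
[243.  24.] [-13.  123.7  52. ]
[315.  24.] [ 22.1 123.8  52. ]
[315. 193.] [23.  37.2 52. ]
[243. 193.] [-14.3  37.3  52. ]
262 [172, 172, 175, 174, 167, 125, 83, 137, 140, 138, 142, 135, 135, 138, 136, 132, 133, 137, 140, 144, 137, 140, 150, 149, 143, 144, 142, 142, 140, 144, 147, 144, 142, 146, 144, 141, 144, 144, 144, 146, 144, 143, 143, 143, 145, 149, 145, 142, 103, 41, 38, 38, 58, 58, 58, 61, 92, 104, 106, 105, 101, 106, 69, 31, 34]
279 [172, 173, 174, 174, 163, 123, 101, 140, 149, 151, 153, 145, 142, 149, 147, 147, 154, 156, 157, 154, 148, 147, 144, 143, 143, 147, 137, 147, 147, 142, 143, 145, 141, 147, 141, 144, 146, 148, 144, 142, 142, 135, 137, 136, 136, 136, 131, 131, 67, 41, 39, 39, 55, 58, 60, 58, 91, 101, 104, 104, 99, 73, 24, 23, 30]
296 [171, 172, 176, 174, 167, 127, 112, 143, 148, 149, 151, 148, 150, 147, 145, 148, 146, 145, 147, 147, 152, 146, 142, 141, 146, 150, 144, 143, 137, 133, 138, 139, 141, 137, 138, 137, 136, 143, 137, 137, 141, 146, 148, 144, 140, 139, 141, 138, 53, 45, 42, 39, 56, 60, 59, 59, 92, 105, 102, 104, 98, 102, 104, 104, 102]
```

Run:
```python
from h import *
c=camera_info("wrist")
for f,r0,r1 in(("w5.npz",140,186),("w6.npz",186,232)):
  d=np.load(f);a=d["a"].mean(2);c["T"]=d["T"]
  for cols in((260,270),(288,300)):
    print(f,cols,r0,[int(x) for x in a[r0:r1,cols[0]:cols[1]].mean(1)])
  print([ (r,toclamp(wplane(c,279,r,48))[1]) for r in range(r0,r1,5)])
```

```text
w5.npz (260, 270) 140 [173, 172, 173, 169, 151, 110, 62, 43, 43, 45, 46, 47, 48, 48, 48, 47, 63, 108, 147, 158, 157, 144, 105, 77, 71, 69, 66, 66, 75, 91, 101, 106, 108, 108, 108, 109, 108, 108, 104, 100, 96, 99, 105, 108, 107, 107]
w5.npz (288, 300) 140 [171, 172, 171, 168, 151, 111, 65, 43, 44, 46, 48, 48, 48, 48, 48, 48, 60, 106, 151, 164, 164, 154, 119, 93, 88, 82, 71, 67, 75, 89, 100, 105, 108, 107, 107, 107, 107, 106, 104, 97, 94, 99, 106, 108, 108, 108]
[(140, np.float64(-6.6)), (145, np.float64(-11.3)), (150, np.float64(-16.0)), (155, np.float64(-20.8)), (160, np.float64(-25.6)), (165, np.float64(-30.4)), (170, np.float64(-35.2)), (175, np.float64(-40.1)), (180, np.float64(-45.0)), (185, np.float64(-49.9))]
w6.npz (260, 270) 186 [142, 142, 142, 140, 137, 127, 100, 63, 43, 41, 40, 40, 40, 41, 39, 39, 38, 39, 40, 37, 40, 50, 57, 59, 59, 59, 59, 58, 59, 59, 59, 59, 60, 60, 60, 62, 69, 81, 92, 98, 100, 101, 103, 105, 105, 106]
w6.npz (288, 300) 186 [141, 140, 137, 131, 119, 89, 53, 38, 38, 40, 41, 40, 40, 40, 39, 40, 40, 40, 40, 38, 41, 49, 56, 58, 58, 58, 59, 59, 59, 59, 60, 59, 60, 59, 59, 62, 71, 81, 93, 98, 100, 102, 103, 105, 104, 104]
[(186, np.float64(39.9)), (191, np.float64(37.2)), (196, np.float64(34.5)), (201, np.float64(31.7)), (206, np.float64(28.9)), (211, np.float64(26.1)), (216, np.float64(23.2)), (221, np.float64(20.3)), (226, np.float64(17.4)), (231, np.float64(14.4))]
```

Request:
play_rows(deltas=[1.2,0,0,0,0,0,0])

```text
clock: 14.02
eef_pos: [481.4, 154.9, 39.8]
tool_rot: [3.142, 0.013, 1.402]
force: [-1.7, -14.6, 14.3]
width: 23.9
gripper_force: 59.6
```

Request:
play_rows(deltas=[0,0,0,0,0,0,0,0,0,0,0,0,0,0])

```text
clock: 14.28
eef_pos: [481.5, 155.0, 39.8]
tool_rot: [3.141, 0.013, 1.402]
force: [-1.5, -13.2, 14.8]
width: 23.8
gripper_force: 59.6
```

Request:
play_rows(deltas=[-1.2,0,0,0,0,0,0,-2.4,0,0,0,0,0,0,-3.5,0,0,0,0,0,0,-3.5,0,0,0,0,0,0])

```text
clock: 14.78
eef_pos: [481.6, 155.2, 39.9]
tool_rot: [3.14, 0.008, 1.404]
force: [-0.4, -6.3, 11.6]
width: 24.1
gripper_force: 59.3
```

Request:
play_rows(deltas=[-1.5,0,0,0,0,0,0,-2.8,0,0,0,0,0,0,-2.8,0,0,0,0,0,0])

```text
clock: 15.15
eef_pos: [481.6, 155.3, 39.9]
tool_rot: [3.139, 0.005, 1.406]
force: [-0.6, -0.2, 8.6]
width: 24.0
gripper_force: 59.1
```

Request:
play_rows(deltas=[0,0,0,0,0,0,0.5,0,0,0,0,0,0,1,0,0,0,0,0,0,1,0,0,0,0,0,0,1,0,0,-20,0,0,0,1,0,0,-50,0,0,0,1,0,0,-60,0,0,0,0.3,0,0,-60,0,0,0,0,0,0,-60,0,0,0,0,0,0,-60,0,0,0,0])

```text
clock: 16.4
eef_pos: [480.0, 155.4, 97.7]
tool_rot: [-3.14, 0.007, 1.407]
force: [-0.5, 0.1, -0.3]
width: 12.2
gripper_force: 0.0
```

Run:
```python
from h import *
import cv2
s=read_state();a=get_image("wrist");c=camera_info("wrist");b=get_image("scene");np.savez("w7.npz",a=a,T=c["T"])
print(s["eef_pos"],toclamp(s["eef_pos"]),s["width"],s["force"])
cv2.imwrite("pics/w7.png",np.hstack([a,np.vstack([cv2.resize(b[200:270,270:350],(240,210)),cv2.resize(b[215:295,210:302],(240,210))])])[...,::-1])
```

```text
[480.00290034 155.44084838  97.72050794] [ 1.2 -1.4 97.7] 12.202437385159897 [-0.47656443  0.08562212 -0.31710814]
```

View pics/w7.png

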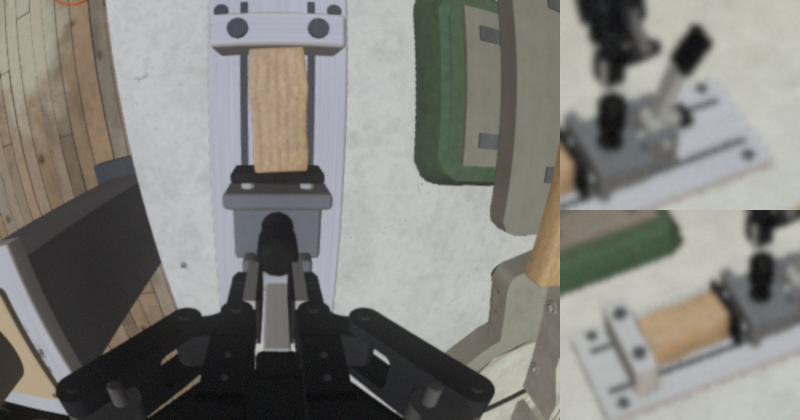

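Request:
play_rows(deltas=[-15,1,0,0,0,0,0,-32,1,3,0,0,0,0,-45,1,6,0,0,0,0,-45,1,6,0,0,0,0])

```text
clock: 17.0
eef_pos: [473.7, 109.1, 92.6]
tool_rot: [-3.141, 0.007, 1.404]
force: [-0.2, -0.4, 0.3]
width: -0.0
gripper_force: 0.0
```

Request:
play_rows(deltas=[-3,0,1,0,0,0,0,-6,0,2,0,0,0,0,-9,0,3,0,0,0,0,-12,0,4,0,0,0,0])

```text
clock: 17.5
eef_pos: [472.3, 99.2, 88.9]
tool_rot: [3.142, 0.006, 1.407]
force: [-0.0, -0.5, -0.4]
width: -0.3
gripper_force: 0.0
```

Request:
play_rows(deltas=[-3,0,1,0,0,0,0,-6,0,2,0,0,0,0])

```text
clock: 17.75
eef_pos: [471.5, 94.2, 87.2]
tool_rot: [3.141, 0.005, 1.408]
force: [0.7, 2.8, 2.0]
width: -0.2
gripper_force: 2.0
```

Request:
play_rows(deltas=[-3,0,2,0,0,0,0,-6,0,4,0,0,0,0])

```text
clock: 18.0
eef_pos: [470.5, 86.9, 83.2]
tool_rot: [3.141, 0.006, 1.407]
force: [-0.7, 1.4, 5.6]
width: 0.2
gripper_force: 2.2
```

Request:
play_rows(deltas=[-3,0,2,0,0,0,0,-6,0,4,0,0,0,0])

```text
clock: 18.25
eef_pos: [469.5, 80.6, 79.2]
tool_rot: [3.141, 0.006, 1.406]
force: [-0.7, 0.8, 4.7]
width: -0.3
gripper_force: 1.7
```

Request:
play_rows(deltas=[-4,0,3,0,0,0,0,-8,0,6,0,0,0,0,-12,0,10,0,0,0,0,-16,0,13,0,0,0,0,-20,0,17,0,0,0,0])

```text
clock: 18.88
eef_pos: [465.7, 61.3, 61.7]
tool_rot: [-3.141, 0.006, 1.407]
force: [0.3, 0.3, 0.8]
width: -0.1
gripper_force: 0.0
```

Request:
play_rows(deltas=[-6,0,4,0,0,0,0,-12,0,8,0,0,0,0,-18,0,12,0,0,0,0,-24,0,15,0,0,0,0,-30,0,18,0,0,0,0])

```text
clock: 19.5
eef_pos: [461.1, 31.4, 44.2]
tool_rot: [3.142, 0.006, 1.407]
force: [0.1, -0.6, 0.7]
width: 0.2
gripper_force: 0.0
```

Request:
play_rows(deltas=[0,0,2,0,0,0,0,0,0,4,0,0,0,0,0,0,4,0,0,0,0])

```text
clock: 19.88
eef_pos: [461.1, 32.1, 40.2]
tool_rot: [-3.141, 0.006, 1.407]
force: [0.0, 0.7, 0.2]
width: -0.1
gripper_force: 0.0
```

Request:
play_rows(deltas=[0,0,1,0,0,0,0,0,0,2,0,0,0,0,0,0,2,0,0,0,0])

```text
clock: 20.25
eef_pos: [461.1, 31.9, 38.3]
tool_rot: [-3.142, 0.006, 1.407]
force: [-0.1, 0.3, -0.5]
width: -0.0
gripper_force: 0.0
```

Request:
play_rows(deltas=[0,0,1,0,0,0,0,0,0,2,0,0,0,0,0,0,2,0,0,0,0])

```text
clock: 20.62
eef_pos: [461.1, 31.8, 36.3]
tool_rot: [-3.142, 0.006, 1.407]
force: [0.5, 0.6, 0.6]
width: -0.1
gripper_force: 0.0
```

Request:
play_rows(deltas=[0,0,1,0,0,0,0,0,0,2,0,0,0,0,0,0,3,0,0,0,0])

```text
clock: 21.0
eef_pos: [461.1, 31.8, 33.3]
tool_rot: [-3.142, 0.006, 1.407]
force: [0.4, 0.0, -0.9]
width: 0.2
gripper_force: 0.0
```

Request:
play_rows(deltas=[0,0,1,0,0,0,0,0,0,2,0,0,0,0,0,0,2,0,0,0,0])

```text
clock: 21.38
eef_pos: [461.2, 31.7, 32.3]
tool_rot: [3.141, 0.006, 1.407]
force: [-2.6, -0.5, 14.3]
width: -0.1
gripper_force: 6.9
```

Request:
play_rows(deltas=[0,0,1,0,0,0,0,0,0,2,0,0,0,0,0,0,2,0,0,0,0])

```text
clock: 21.75
eef_pos: [461.4, 31.6, 31.8]
tool_rot: [3.14, 0.006, 1.406]
force: [-5.0, -0.2, 33.3]
width: -0.2
gripper_force: 16.1
```

Request:
play_rows(deltas=[0,0,-5,0,0,0,0,0,0,-30,0,0,0,0,0,0,-80,0,0,0,0,0,0,-125,0,0,0,0,0,0,-150,0,0,0,0,0,0,-150,0,0,0,0])

```text
clock: 22.5
eef_pos: [462.6, 32.8, 181.0]
tool_rot: [3.137, 0.005, 1.407]
force: [0.1, -0.2, 0.3]
width: -0.1
gripper_force: 0.0
```

Run:
```python
from h import *
import cv2
s=read_state();a=get_image("wrist");c=camera_info("wrist");print(s["eef_pos"],s["force"],s["clock"])
np.savez("w8.npz",a=a,T=c["T"])
def px(p):
    q=np.linalg.inv(c["T"])@np.r_[p,1];r=np.hypot(*q[:2]);th=np.arctan2(r,q[2]);return c["cx"]+c["fx"]*th*q[0]/r,c["cy"]+c["fy"]*th*q[1]/r
g=a.mean(2)
u,v=px(cw(2,-130,71));print("paddle pred",u,v)
for k in(-21,21):print(px(cw(2,-130+k,71)))
U=int(u);print("col",[(r,int(g[r,U])) for r in range(0,300,3)])
hs=cv2.cvtColor(a,cv2.COLOR_RGB2HSV)
m=((hs[...,0]>8)&(hs[...,0]<24)&(hs[...,1]>70)&(hs[...,2]>90)).astype(np.uint8);m[:,:225]=0;m[:,340:]=0
n,l,st,ce=cv2.connectedComponentsWithStats(m);k=1+np.argmax(st[1:,4]);print(st[k])
for p in cv2.boxPoints(cv2.minAreaRect(np.argwhere(l==k)[:,::-1].astype(np.float32))):print(p,toclamp(wplane(c,*map(float,p),52)))
for cc in((262,270),(288,298)):print(cc,[(r,int(g[r,cc[0]:cc[1]].mean())) for r in range(80,180,1)])
```

```text
[462.64852764  32.83293269 180.96234535] [ 0.0599101  -0.15461043  0.26315394] 22.5
paddle pred 274.27049054063815 205.21556547618314
(np.float64(274.2658457815247), np.float64(226.71972153375893))
(np.float64(274.2771533067783), np.float64(182.79508640195587))
col [(0, 145), (3, 144), (6, 142), (9, 132), (12, 134), (15, 136), (18, 135), (21, 133), (24, 92), (27, 36), (30, 40), (33, 32), (36, 30), (39, 72), (42, 105), (45, 99), (48, 38), (51, 39), (54, 42), (57, 42), (60, 42), (63, 43), (66, 42), (69, 43), (72, 39), (75, 35), (78, 33), (81, 62), (84, 115), (87, 124), (90, 123), (93, 124), (96, 123), (99, 131), (102, 111), (105, 141), (108, 152), (111, 156), (114, 153), (117, 142), (120, 127), (123, 161), (126, 159), (129, 158), (132, 158), (135, 158), (138, 157), (141, 158), (144, 160), (147, 158), (150, 158), (153, 158), (156, 156), (159, 157), (162, 155), (165, 154), (168, 157), (171, 155), (174, 155), (177, 153), (180, 153), (183, 91), (186, 49), (189, 52), (192, 50), (195, 51), (198, 50), (201, 52), (204, 53), (207, 54), (210, 50), (213, 54), (216, 52), (219, 51), (222, 84), (225
[... 2154 characters left out ...]
06), (122, 107), (123, 109), (124, 113), (125, 117), (126, 122), (127, 133), (128, 144), (129, 148), (130, 149), (131, 149), (132, 149), (133, 148), (134, 147), (135, 148), (136, 147), (137, 149), (138, 148), (139, 148), (140, 148), (141, 149), (142, 148), (143, 148), (144, 147), (145, 147), (146, 147), (147, 147), (148, 148), (149, 148), (150, 148), (151, 148), (152, 148), (153, 148), (154, 147), (155, 146), (156, 145), (157, 145), (158, 145), (159, 146), (160, 146), (161, 146), (162, 145), (163, 146), (164, 145), (165, 146), (166, 145), (167, 144), (168, 143), (169, 144), (170, 144), (171, 144), (172, 144), (173, 144), (174, 144), (175, 144), (176, 143), (177, 142), (178, 142), (179, 142)]
```

Request:
play_rows(deltas=[40,0,0,0,0,0,0,85,0,0,0,0,0,0,130,0,0,0,0,0,0,150,0,0,0,0,0,0,150,0,0,0,0,0,0,150,0,0,0,0,0,0])

```text
clock: 23.3
eef_pos: [485.3, 178.3, 177.9]
tool_rot: [-3.141, 0.008, 1.404]
force: [0.8, -0.2, 0.3]
width: -0.2
gripper_force: 0.0
```

```bash
cat > m.py <<'E'
from h import *
import cv2
a=get_image("wrist");c=camera_info("wrist");print(toclamp(read_state()["eef_pos"]))
hs=cv2.cvtColor(a,cv2.COLOR_RGB2HSV)
m=((hs[...,0]>8)&(hs[...,0]<24)&(hs[...,1]>70)&(hs[...,2]>90)).astype(np.uint8);m[:,:225]=0;m[:,340:]=0
n,l,st,ce=cv2.connectedComponentsWithStats(m);k=1+np.argmax(st[1:,4]);x,y,w,h,_=st[k];print(st[k]);M=l==k
def fit(pts,z,ax):
    P=np.array([toclamp(wplane(c,float(u),float(v),z)) for u,v in pts])
    f=np.polyfit(P[:,ax],P[:,1-ax],1);r=P[:,1-ax]-np.polyval(f,P[:,ax]);o=abs(r)<1.5
    return np.round(np.polyfit(P[o,ax],P[o,1-ax],1),3)
rows=range(y+10,y+h-10)
print("left",fit([(np.where(M[r])[0][0],r) for r in rows],52,1),"right",fit([(np.where(M[r])[0][-1],r) for r in rows],52,1))
cols=range(x+8,x+w-8)
print("front",fit([(q,np.where(M[:,q])[0][0]) for q in cols],52,0),"rear",fit([(q,np.where(M[:,q])[0][-1]) for q in cols],52,0))
g=cv2.GaussianBlur(a.mean(2),(3,3),0)
def edges(cols,r0,r1,sg,z):return fit([(q,r0+np.argmax(sg*np.diff(g[r0:r1,q]))) for q in cols],z,0)
fy=y;gr=[int(v) for v in a[max(0,y-30):y+6,x-8:x-4].mean((1,2))];print("beside front",gr)
yr=y+h;print("beyond rear",[int(v) for v in a[yr-6:yr+45,x+5:x+15].mean((1,2))],[int(v) for v in a[yr-6:yr+45,x+w-15:x+w-5].mean((1,2))])
print("plate top front edges",edges(list(range(x+2,x+w-2)),yr+12,yr+40,1,55))
print("bedL",fit([(150+np.argmax(np.abs(np.diff(g[r,205:235])))+55,r) for r in range(60,200)],14,1))
cv2.imwrite("pics/w9.png",a[...,::-1])
E
python3 m.py
```

```text
[  2.9  22.  178.1]
[261  89  37  91 780]
left [0.1   6.294] right [-0.027 22.825]
front [ 2.111 41.756] rear [ 0.082 37.87 ]
beside front [177, 171, 162, 167, 179, 185, 186, 183, 183, 184, 180, 177, 173, 168, 165, 163, 164, 169, 173, 180, 183, 183, 183, 184, 184, 178, 162, 138, 108, 97, 122, 145, 154, 154, 155, 155]
beyond rear [152, 152, 152, 150, 138, 106, 66, 50, 49, 49, 48, 48, 49, 54, 61, 66, 68, 68, 68, 70, 75, 90, 103, 109, 112, 114, 114, 114, 115, 113, 111, 105, 99, 102, 98, 82, 65, 55, 49, 45, 44, 42, 42, 41, 41, 41, 40, 40, 39, 40, 41] [147, 147, 145, 136, 110, 71, 50, 49, 49, 50, 50, 49, 51, 58, 69, 73, 73, 70, 69, 69, 74, 90, 103, 109, 112, 114, 114, 114, 113, 113, 110, 104, 99, 105, 113, 114, 112, 108, 104, 98, 91, 87, 85, 84, 82, 80, 80, 82, 80, 77, 75]
plate top front edges [-1.7000e-02  2.3451e+01]
bedL [-5.0000e-03 -5.3318e+01]
```

```bash
sed -i 's/^m=.*/d=cv2.GaussianBlur(a,(3,3),0).astype(int);m=((d[...,0]-d[...,2])>22).astype(np.uint8);m[:,:225]=0;m[:,340:]=0/' m.py; python3 m.py
python3 - <<'E'
import cv2
a=cv2.imread("pics/w9.png")
for q in range(246,318,3):
  col=a[:,q,:].astype(int);rb=col[:,2]-col[:,0];print(q,end=":")
  import numpy as np
  k=np.where(rb[60:200]>22)[0]+60;print((k[0],k[-1]) if len(k) else None,end=" ")
E
```

```text
[  3.   22.2 178.3]
[ 254   87   44   93 3685]
left [ -0.06  -10.188] right [-0.032 23.947]
front [3.70000e-02 1.23109e+02] rear [ 0.044 38.158]
beside front [99, 99, 98, 100, 113, 151, 174, 184, 184, 169, 128, 99, 87, 84, 85, 84, 86, 86, 86, 85, 84, 84, 85, 95, 131, 170, 182, 180, 165, 144, 113, 91, 90, 101, 105, 105]
beyond rear [149, 149, 149, 147, 140, 113, 72, 51, 49, 49, 49, 49, 50, 55, 62, 67, 67, 68, 68, 69, 75, 90, 103, 110, 113, 115, 114, 114, 114, 113, 111, 104, 100, 105, 112, 112, 109, 102, 96, 89, 85, 81, 79, 77, 76, 74, 75, 75, 73, 70, 66] [147, 147, 146, 136, 110, 70, 49, 48, 49, 50, 50, 50, 51, 58, 68, 75, 73, 71, 69, 70, 75, 89, 103, 110, 113, 114, 113, 114, 113, 113, 110, 103, 99, 104, 112, 114, 113, 109, 104, 98, 92, 89, 87, 86, 84, 82, 82, 82, 81, 78, 76]
plate top front edges [-2.0000e-02  2.3757e+01]
bedL [ 7.0000e-03 -5.4532e+01]
246:None 249:None 252:None 255:(np.int64(89), np.int64(130)) 258:(np.int64(89), np.int64(178)) 261:(np.int64(89), np.int64(179)) 264:(np.int64(89), np.int64(179)) 267:(np.int64(89), np.int64(179)) 270:(np.int64(88), np.int64(179)) 273:(np.int64(88), np.int64(179)) 276:(np.int64(88), np.int64(179)) 279:(np.int64(88), np.int64(179)) 282:(np.int64(88), np.int64(179)) 285:(np.int64(88), np.int64(178)) 288:(np.int64(88), np.int64(178)) 291:(np.int64(87), np.int64(178)) 294:(np.int64(97), np.int64(178)) 297:(np.int64(162), np.int64(175)) 300:None 303:None 306:None 309:None 312:None 315:None
```

Run:
```python
import cv2
a=cv2.imread("pics/w9.png");g=a.mean(2).astype(int);rb=a[...,2].astype(int)-a[...,0]
for q in list(range(222,336,6)):print(q,"F",list(g[76:96,q]),"R",list(g[174:196,q]) if 245<q<315 else list(g[176:196,q]))
```

```text
222 F [np.int64(183), np.int64(180), np.int64(180), np.int64(180), np.int64(178), np.int64(179), np.int64(177), np.int64(176), np.int64(179), np.int64(181), np.int64(184), np.int64(184), np.int64(184), np.int64(185), np.int64(184), np.int64(183), np.int64(184), np.int64(182), np.int64(181), np.int64(178)] R [np.int64(187), np.int64(184), np.int64(185), np.int64(185), np.int64(182), np.int64(182), np.int64(182), np.int64(181), np.int64(182), np.int64(187), np.int64(185), np.int64(185), np.int64(185), np.int64(186), np.int64(186), np.int64(187), np.int64(190), np.int64(190), np.int64(191), np.int64(193)]
228 F [np.int64(179), np.int64(183), np.int64(185), np.int64(185), np.int64(185), np.int64(182), np.int64(183), np.int64(185), np.int64(186), np.int64(177), np.int64(160), np.int64(147), np.int64(155), np.int64(174), np.int64(179), np.int64(178), np.int64(180), np.int64(179), np.int64(180), np.int64(180)] R [np.int64(183), np.int64(185), np.int64(183), np.int64(183), np.int64(183), np.int64(182), np.int64(184), np.int64(180), np.int64(183), np.int64(183), np.int64(182), np.int64(182), 
[... 9913 characters left out ...]
 np.int64(168), np.int64(167), np.int64(167), np.int64(167), np.int64(164), np.int64(164)]
330 F [np.int64(193), np.int64(191), np.int64(192), np.int64(192), np.int64(191), np.int64(191), np.int64(193), np.int64(193), np.int64(195), np.int64(195), np.int64(194), np.int64(195), np.int64(195), np.int64(197), np.int64(195), np.int64(197), np.int64(195), np.int64(196), np.int64(196), np.int64(195)] R [np.int64(194), np.int64(193), np.int64(193), np.int64(194), np.int64(197), np.int64(196), np.int64(197), np.int64(196), np.int64(192), np.int64(193), np.int64(193), np.int64(193), np.int64(193), np.int64(195), np.int64(193), np.int64(191), np.int64(192), np.int64(190), np.int64(187), np.int64(189)]
```

Request:
play_rows(deltas=[28,0,0,0,0,0,1,56,0,20,0,0,0,1,56,0,65,0,0,0,1,56,0,110,0,0,0,1,56,0,145,0,0,0,1,56,0,145,0,0,0,1])

```text
clock: 24.15
eef_pos: [493.0, 232.7, 31.2]
tool_rot: [-3.137, 0.01, 1.405]
force: [0.8, -0.2, -0.0]
width: 85.3
gripper_force: 0.0
```

Request:
play_rows(deltas=[0,0,15,0,0,0,1,0,0,30,0,0,0,1,0,0,45,0,0,0,1,0,0,45,0,0,0,1])

```text
clock: 24.65
eef_pos: [493.8, 234.4, -13.0]
tool_rot: [-3.14, 0.007, 1.407]
force: [-0.8, -1.6, -0.3]
width: 85.7
gripper_force: 0.0
```

Request:
play_rows(deltas=[0,0,0,0,0,0,0.55,0,0,0,0,0,0,0.5,0,0,0,0,0,0,0.46,0,0,0,0,0,0,0.43,0,0,0,0,0,0,0.43])

```text
clock: 25.28
eef_pos: [495.4, 235.1, -11.1]
tool_rot: [3.14, 0.005, 1.407]
force: [-0.7, 0.1, 4.9]
width: 39.3
gripper_force: 60.4
```

Request:
play_rows(deltas=[0,0,0,0,0,0,0.4,0,0,0,0,0,0,0.4])

```text
clock: 25.52
eef_pos: [495.4, 235.0, -11.1]
tool_rot: [3.14, 0.005, 1.407]
force: [0.7, 0.1, 5.9]
width: 38.9
gripper_force: 60.4
```

Request:
play_rows(deltas=[1,0,0,0,0,0,0.4,2,0,0,0,0,0,0.4,2,0,0,0,0,0,0.4])

```text
clock: 25.9
eef_pos: [495.3, 235.0, -11.1]
tool_rot: [3.141, 0.008, 1.406]
force: [-1.4, -4.4, 8.2]
width: 38.8
gripper_force: 61.0
```

Request:
play_rows(deltas=[-1,0,0,0,0,0,0.4,-1,0,0,0,0,0,0.6,-1,0,0,0,0,0,1,-1,0,0,0,0,0,1,-1,0,-15,0,0,0,1,-10,0,-60,0,0,0,1,-35,0,-115,0,0,0,1,-58,0,-165,0,0,0,1,-58,0,-190,0,0,0,1,-58,0,-190,0,0,0,1])

```text
clock: 27.15
eef_pos: [487.4, 181.0, 181.4]
tool_rot: [3.137, 0.003, 1.406]
force: [0.2, 0.9, 0.2]
width: 85.6
gripper_force: 0.0
```

```bash
python3 m.py
python3 - <<'E'
import cv2,numpy as np
a=cv2.imread("pics/w9.png");g=a.mean(2)
for q in range(252,312,6):print(q,*[int(x) for x in g[78:94,q]],"|",*[int(x) for x in g[174:198,q]])
E
```

```text
[  3.2  24.8 179.8]
[ 252   92   43   91 3563]
left [ -0.035 -14.372] right [-2.0000e-03  1.8769e+01]
front [ -0.    122.663] rear [3.3000e-02 3.8336e+01]
beside front [100, 102, 103, 103, 118, 155, 171, 174, 166, 135, 98, 82, 79, 79, 81, 79, 80, 80, 80, 80, 80, 80, 81, 102, 146, 170, 172, 162, 144, 115, 89, 88, 100, 105, 105, 104]
beyond rear [141, 142, 141, 137, 117, 83, 55, 46, 47, 45, 45, 45, 50, 56, 61, 64, 63, 64, 64, 65, 71, 86, 99, 104, 107, 108, 108, 108, 107, 106, 104, 102, 104, 107, 107, 105, 99, 92, 86, 82, 79, 76, 73, 72, 71, 71, 71, 70, 67, 64, 61] [138, 138, 136, 126, 101, 65, 47, 44, 46, 45, 45, 45, 49, 58, 65, 66, 65, 64, 63, 65, 71, 86, 99, 104, 106, 107, 107, 107, 107, 106, 103, 100, 104, 106, 108, 106, 103, 98, 92, 85, 80, 78, 76, 75, 73, 73, 73, 72, 71, 69, 66]
plate top front edges [-1.0000e-02  2.3532e+01]
bedL [ 5.0000e-03 -5.5981e+01]
252 161 160 161 167 169 175 173 173 174 174 171 161 142 114 97 121 | 158 135 78 46 42 41 40 41 45 47 47 46 49 45 55 81 121 143 147 138 112 76 66 73
258 174 173 170 172 173 174 175 172 173 174 171 157 140 114 111 130 | 143 140 13
[... 546 characters left out ...]
4 175 175 175 175 171 156 137 120 126 138 | 141 142 139 141 144 140 131 104 64 49 45 43 46 45 43 49 55 60 64 63 63 61 66 72
288 174 173 173 174 171 176 174 175 173 175 168 157 141 119 124 136 | 139 138 135 134 132 132 125 100 61 45 44 47 48 44 46 52 58 66 68 68 63 63 66 71
294 125 125 135 146 162 174 175 174 174 173 170 159 141 112 94 113 | 112 100 71 49 47 45 42 43 45 45 47 48 47 45 52 85 127 149 154 148 120 79 69 74
300 83 85 84 86 83 82 82 101 144 168 171 161 143 116 90 87 | 146 124 74 44 42 40 43 43 45 45 49 47 46 45 48 52 59 67 67 66 66 66 67 73
306 84 85 82 82 84 89 109 142 168 174 172 162 147 119 95 107 | 170 168 170 167 164 160 151 132 111 98 94 88 90 93 95 89 70 62 65 64 63 64 70 72
```

Run:
```python
from h import *
c=camera_info("wrist");T8=c["T"].copy();T5=np.load("w5.npz")["T"]
for zp in(46,48):
 for zt in(50,55,60):
  o=[]
  for T,rp,rt in((T5,156.8,168.5),(T8,188.8,195.3)):
    c["T"]=T;o.append((toclamp(wplane(c,279,rp,zp))[1],toclamp(wplane(c,279,rt,zt))[1]))
  print(zp,zt,o,"plate travel",round(o[1][1]-o[0][1],1),"compression",round((o[0][0]-o[0][1])-(o[1][0]-o[1][1]),1))
```

```text
46 50 [(np.float64(-22.8), np.float64(-33.4)), (np.float64(29.4), np.float64(23.9))] plate travel 57.3 compression 5.1
46 55 [(np.float64(-22.8), np.float64(-32.4)), (np.float64(29.4), np.float64(25.3))] plate travel 57.7 compression 5.5
46 60 [(np.float64(-22.8), np.float64(-31.5)), (np.float64(29.4), np.float64(26.7))] plate travel 58.2 compression 6.0
48 50 [(np.float64(-22.5), np.float64(-33.4)), (np.float64(29.9), np.float64(23.9))] plate travel 57.3 compression 4.9
48 55 [(np.float64(-22.5), np.float64(-32.4)), (np.float64(29.9), np.float64(25.3))] plate travel 57.7 compression 5.3
48 60 [(np.float64(-22.5), np.float64(-31.5)), (np.float64(29.9), np.float64(26.7))] plate travel 58.2 compression 5.8
```

```bash
python3 -c "
from cell import *
print(finish_job())"
```

```text
the job is handed in; nothing more can be done
None
```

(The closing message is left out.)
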